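Seat the vial rotor on its keyed mixer shaft

TASK

Two vial mixers stand on the lab bench. On one of them the rotor stands proud, because its cross-bar lies across the top of the shaft instead of in the shaft's slot: turn that rotor by its bar until the bar drops into the slot and the rotor sits fully home, then let go. Leave the rotor on the other mixer, which is already home, where it is.

Things in the scene. Friction and masses are not known exactly. Their poses are not given: they have to be found in the camera images.
- rotor_grip (a point): Proud rotor: loose lime-green ring, 156 mm across, 14 mm thick, 68 mm bore, about 250 g, with an upright aluminium bar over the bore (72 mm long, 12 thick, top 48 above the ring): handle and key in one, alike both ways round. Point: on the axis, mid-bar, 16 mm below the bar's top, 32 above the ring's top, 36 above the bar's underside. x along the bar, z up. Starts 40 to 90 degrees off the slot.
- drive_slot (a point): Keyway of the mixer under the proud rotor: slot 26 mm wide, 18 deep, right across the top of a 64 mm steel shaft that does not turn. Point: on the shaft's axis, level with its top, 92 mm above the bench. x along the slot, z up. With the bar within 10 degrees of the slot, the released rotor falls 16 mm by its own weight: rotor_grip goes from 36 to 20 mm above this point, which is home.
- mixer_a: The mixer that carries the proud rotor: a fixed white box 150 x 150 mm, 60 mm high, dial on its -x face. Origin: centre of its underside, below the shaft's axis. x runs along the slot, z up.
- seated_rotor_grip (a point): The same point on the rotor of the other, identical mixer. That rotor is already home (point 112 mm above the bench; the proud one's is 128 mm) with its bar in the slot, and is to be left alone.

How it is judged:
By the outcome, as a careful person would: the job done as asked, in the order asked, and still so for the second after the job is handed in, with the robot touching nothing.
It also fails if it takes over 32 s, if anything falls off the work surface, if the arm or the gripper's body presses on something with over 40 N, if the wrist force passes 120 N, or if a joint passes its speed limit or range.

ROBOT

A 7-joint arm with a two-finger parallel gripper is mounted at the origin on the work surface. World frame = base frame: x ahead of the robot, y to its left, z up, the work surface at z = 0. Lengths are in mm, angles in rad, forces in N, time in s.
With the tool pointing down it reaches from about 400 to 925 mm from the base axis. Payload 4.1 kg.
Tool frame: the origin (TCP) lies on the centre line of the jaws, within the pads' length; the fingertips stand 8 mm ahead of it and the grasp point (between the pads) lies 11 mm behind it; z points along the fingers, y is the line along which they close (so a half turn about z gives the same grasp; the last joint's range is limited). The gripper opens to 85 mm and grips with 20 to 120 N. Pads are 22 mm wide; open, the fingers measure 114 mm over their backs; the gripper's body (76 mm by 85 mm) begins 54 mm behind the grasp point. The pads swing forward as they close: fully open they stand 13 mm farther back than shut.
Start: joints at [1.196, 0.398, 0.045, 1.537, -0.019, 1.207, -0.051], TCP at [177.042, -625.459, 239.347] pointing down, gripper open.
Joint ranges: [-2.82, 2.82], [-0.49, 2.23], [-1.37, 1.46], [0, 2.46], [-1.36, 4.5], [0.23, 2], [-2.94, 2.94]. Speed limits (rad/s): [2.57, 2.57, 3.14, 3.14, 3.14, 3.14, 3.14].

INTERFACE

Orientations are given as a 3x3 rotation matrix whose columns are the frame's x, y, z axes.
In Python, from cell import readout, camera, manip gives the robot as it stands. The module is installed in compiled form; this text tells all that it offers.
- The arm moves only by the shell command python3 -m crank 'ROWS'. ROWS is JSON, a list of rows, each a list of 5 numbers: the shift along the tool's x, y, z each as a share of 0.12 m, from -1 to 1, then the turn about the tool's z as a share of 90 degrees, from -1 to 1, then the opening, from 0 (shut) to 1 (fully open). A call has 1 to 12 rows; each row is the pose to reach, as a shift and turn from the pose commanded when the call began, along the tool's axes at that moment; what a row does not reach only later rows make up. A row lasts 1/10 s, in which the tool goes at most 50 mm and 8.59 degrees, less where a joint would pass 70% of its speed; a pose out of reach is approached as far as the arm can. A call with a number of a shift or a turn outside -1 to 1 is refused whole. A call with a gripper value outside its range is refused whole. The fingers move at their own pace and stop on an object; the grip force is fixed at half the most. Time passes only in rows, so rows that repeat a pose let the fingers close. It gives the time, the measured TCP pose, the force, the opening and the grip force at its end, in the units of the state.
- readout.get_state(): the state, without advancing time (a new reading comes with each control period).
- camera(name): name is "scene" or "top"; returns a dict with "img" (400x640x3 uint8, red, green, blue), "camera_matrix" (3x3 intrinsics, pixels), "pose" (4x4, takes a point from camera to world coordinates). Camera axes: x right, y down, z forward; pixel columns grow to the right and rows downward; lengths in mm; the calibration is good to about 2 mm. A picture is of the moment at which its call begins. There is no depth.
- manip.finish_job(): hands the job in; it is judged then, once.
The state is a dict: "t": time; "joint_pos": joint angles; "joint_velocities": joint speeds; "joint_efforts": joint torques, N m; "ee_pos": TCP position; "eef_rot": TCP orientation; "wrist_force": force on the tool from outside, world axes, zero at the start; "wrist_torque": the same for the moment, N m; "gripper_width": opening from 0.0 (shut) to 1.0 (fully open); "grasp_force": force on a finger pad.
Only numpy, scipy, OpenCV 4.12 (cv2) and the standard library are available. Lean on these libraries where they do the work, as an engineer would, in place of code of your own. Each camera call takes 0.05 s, during which the arm holds its last target. There are 200 camera calls.

## Working session

There is one attempt and no reset: what is moved stays moved. The work goes in short steps, Python scripts to look and compute and a shell command to move; the robot and the scene stay as the last step left them, time stands still between calls to the robot, and variables do not carry over. Pictures are saved under pics/ and viewed, at most 10 in all, crops included, and the job is handed in when it is done.

```bash
mkdir -p pics; python3 - <<'E'
from cell import readout,camera
import cv2,numpy as np
s=readout.get_state();print(s['t'],s['ee_pos'],np.round(s['eef_rot'],3),s['gripper_width'])
for n in('scene','top'):
    c=camera(n);cv2.imwrite(f'pics/{n}0.png',c['img'][...,::-1]);np.savez(f'{n}0.npz',**c)
    print(n,c['camera_matrix'].round(1).tolist(),c['pose'].round(3).tolist())
E
```

```text
0.0 [ 176.85712456 -624.84685376  238.27786766] [[ 0.962  0.272 -0.001]
 [ 0.272 -0.962  0.002]
 [-0.    -0.002 -1.   ]] 1.0013492185991795
scene [[397.6, 0.0, 319.5], [0.0, 397.6, 195.3], [0.0, 0.0, 1.0]] [[0.286, 0.554, -0.782, 1106.882], [0.958, -0.173, 0.227, -145.646], [-0.009, -0.814, -0.581, 533.225], [0.0, 0.0, 0.0, 1.0]]
top [[479.9, 0.0, 322.6], [0.0, 479.9, 199.4], [0.0, 0.0, 1.0]] [[-0.015, -0.995, 0.095, 451.289], [-1.0, 0.015, -0.009, 5.008], [0.008, -0.095, -0.995, 1048.813], [0.0, 0.0, 0.0, 1.0]]
```

View pics/scene0.png

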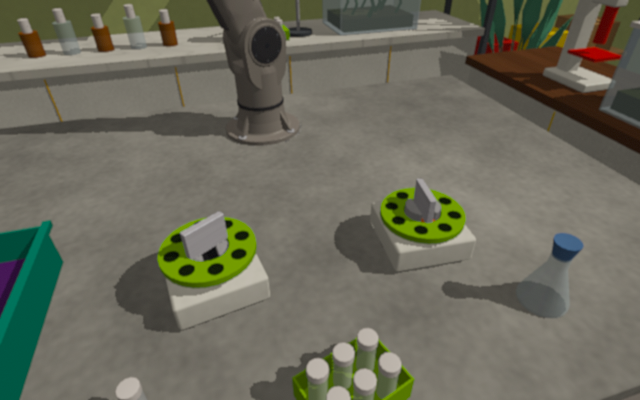

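View pics/top0.png

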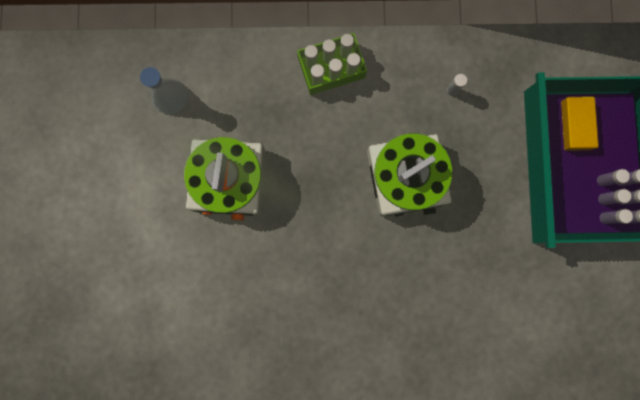

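Both views show the two mixers: left in the scene view (208,250), which is right in the top view (413,172), and scene (423,213), which is top (222,175). The bar at top (413,172) is skewed to its box and looks proud. I'll zoom in to confirm and to find the slot.

```bash
python3 - <<'E'
import cv2,numpy as np
a=cv2.imread('pics/top0.png');b=cv2.imread('pics/scene0.png')
A=cv2.resize(a[125:225,362:462],(400,400),interpolation=cv2.INTER_CUBIC);B=cv2.resize(b[205:335,145:275],(400,400),interpolation=cv2.INTER_CUBIC)
cv2.imwrite('pics/crop0.png',np.hstack([A,B]))
E
```

```text
(no output)
```

View pics/crop0.png

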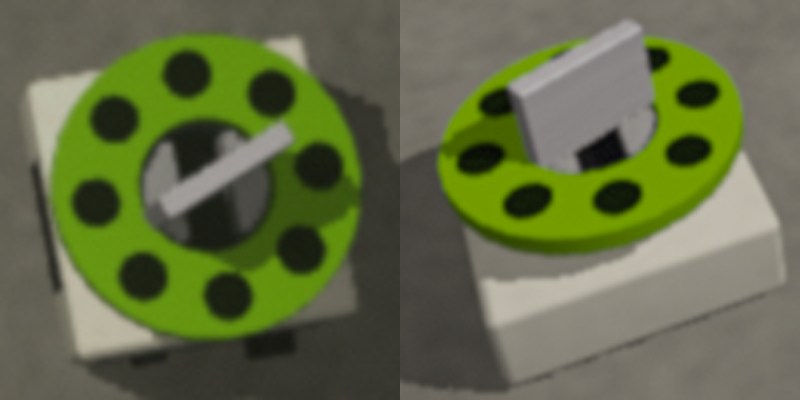

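The crops confirm it. The right-hand mixer's rotor is proud: its bar lies across the shaft from about (168,205) to (288,132) in the left crop. The dark slot runs nearly parallel to the box's left edge, from (28,88) to (80,357). Next I'll compute the positions.

```bash
cat >h.py <<'E'
import cv2,numpy as np
from cell import readout,camera
def ray(c,p,z):
    d=c['pose'][:3,:3]@np.linalg.solve(c['camera_matrix'],[p[0],p[1],1.]);o=c['pose'][:3,3]
    return o+d*(z-o[2])/d[2]
def ang(a,b): return np.degrees(np.arctan2(b[1]-a[1],b[0]-a[0]))%180
def green(c,box):
    h=cv2.cvtColor(c['img'],cv2.COLOR_RGB2HSV);m=cv2.inRange(h,(30,150,40),(50,255,255))
    k=np.zeros_like(m);x0,y0,x1,y1=box;k[y0:y1,x0:x1]=m[y0:y1,x0:x1]
    p=cv2.convexHull(max(cv2.findContours(k,0,1)[0],key=cv2.contourArea))
    return cv2.fitEllipse(p)
E
python3 - <<'E'
from h import *
c=dict(np.load('top0.npz'))
f=lambda x,y:(361.6+x/4,124.6+y/4)
e=green(c,(365,128,460,220));print(e,ray(c,e[0],94).round(1)) # ring top 96 proud
s=dict(np.load('scene0.npz'));g=green(s,(150,205,265,292));print('scene',ray(s,g[0],92).round(1))
P=[ray(c,f(168,209),144),ray(c,f(288,132),144)];print('bar',np.mean(P,0),ang(*P),np.linalg.norm(P[0]-P[1]))
L=[ray(c,f(28,88),60),ray(c,f(80,357),60)];print('left',ang(*L),np.linalg.norm(L[0]-L[1]))
T=[ray(c,f(28,88),60),ray(c,f(303,40),60)];print('top',ang(*T)-90,np.linalg.norm(T[0]-T[1]))
r=readout.get_state()['eef_rot'];print('tool y',np.degrees(np.arctan2(r[1,1],r[0,1])), 'x',np.degrees(np.arctan2(r[1,0],r[0,0])),readout.get_state()['joint_pos'])
E
```

```text
((413.3843688964844, 171.2388916015625), (75.86410522460938, 77.08448791503906), 117.38085174560547) [ 596.9 -187.2   94. ]
scene [ 607.1 -189.7   92. ]
bar [ 596.92605726 -187.47336756  144.        ] 121.78497345073069 68.98318409035444
left 9.405697376237526 143.30750189666273
top 9.235174020213591 147.05963272495117
tool y -74.19127356697307 x 15.808737477906389 [ 1.19598781  0.39911113  0.04503333  1.53775104 -0.01871137  1.20691167
 -0.05070487]
```

Proud rotor: axis near (597,-187), bar at 121.8°, slot at 9.3°, so it needs +67.5° (counter-clockwise from above). The shift to it is tool x +523 and tool y −307, which I'll split into 5 calls, staying high.

```bash
python3 -m crank '[[0.3,-0.18,-0.25,0,1],[0.6,-0.36,-0.5,0,1],[0.872,-0.511,-0.5,0,1]]'
python3 -m crank '[[0.3,-0.17,0,0,1],[0.6,-0.34,0,0,1],[0.872,-0.511,0,0,1]]'
python3 -m crank '[[0.3,-0.17,0,0,1],[0.6,-0.34,0,0,1],[0.872,-0.511,0,0,1]]'
python3 -m crank '[[0.3,-0.17,0,0,1],[0.6,-0.34,0,0,1],[0.872,-0.511,0,0,1]]'
python3 -m crank '[[0.3,-0.17,0,0,1],[0.6,-0.34,0,0,1],[0.872,-0.511,0,0,1],[0.872,-0.511,0,0,1]]'
python3 -m crank '[[0,0,0,0.09,1],[0,0,0,0.18,1],[0,0,0,0.27,1],[0,0,0,0.36,1],[0,0,0,0.45,1],[0,0,0,0.54,1],[0,0,0,0.63,1],[0,0,0,0.72,1],[0,0,0,0.822,1],[0,0,0,0.822,1],[0,0,0,0.822,1]]'
cat >>h.py <<'E'
def st(tx=597.,ty=-187.3):
    s=readout.get_state();r=s['eef_rot'];d=np.array([tx,ty,s['ee_pos'][2]])-s['ee_pos']
    print(s['t'],s['ee_pos'].round(1),'xdir',np.degrees(np.arctan2(r[1,0],r[0,0])).round(2),'z',r[:,2].round(3),'shift/120',(r.T@d/120).round(3),'F',np.round(s['wrist_force'],1),'T',np.round(s['wrist_torque'],2),'w',s['gripper_width'],s['grasp_force'],np.round(s['joint_pos'],2))
E
python3 - <<'E'
from h import *
st()
c=camera('scene');cv2.imwrite('pics/scene1.png',c['img'][...,::-1])
E
```

```text
t: 0.4
ee_pos: [262.6, -538.6, 303.2]
eef_rot: [[0.962, 0.271, 0.003], [0.271, -0.962, -0.006], [0.002, 0.007, -1.0]]
wrist_force: [1.7, 0.3, 0.4]
gripper_width: 0.998
grasp_force: 0.0
t: 0.7
ee_pos: [346.3, -448.6, 299.0]
eef_rot: [[0.962, 0.273, -0.0], [0.273, -0.962, 0.0], [0.0, -0.0, -1.0]]
wrist_force: [1.1, 0.0, -0.2]
gripper_width: 0.994
grasp_force: 0.0
t: 1.0
ee_pos: [430.1, -361.1, 298.9]
eef_rot: [[0.962, 0.273, -0.0], [0.273, -0.962, 0.0], [-0.0, -0.0, -1.0]]
wrist_force: [-0.2, -0.5, -0.4]
gripper_width: 1.001
grasp_force: 0.0
t: 1.3
ee_pos: [513.9, -273.8, 298.9]
eef_rot: [[0.962, 0.273, -0.0], [0.273, -0.962, 0.0], [-0.0, -0.0, -1.0]]
wrist_force: [0.7, 0.4, -0.4]
gripper_width: 0.999
grasp_force: 0.0
t: 1.7
ee_pos: [600.2, -180.3, 298.4]
eef_rot: [[0.959, 0.283, 0.001], [0.282, -0.959, 0.005], [0.002, -0.005, -1.0]]
wrist_force: [-0.9, 0.6, -0.6]
gripper_width: 1.001
grasp_force: 0.0
t: 2.8
ee_pos: [596.5, -188.3, 299.0]
eef_rot: [[0.529, -0.848, -0.001], [-0.848, -0.529, -0.0], [-0.0, 0.001, -1.0]]
wrist_force: [-0.4, -0.1, 0.2]
gripper_width: 0.999
grasp_force: 0.0
2.8 [ 596.5 -188.3  299. ] xdir -58.04 z [-0.001 -0.    -1.   ] shift/120 [-0.005 -0.008 -0.   ] F [-0.4 -0.1  0.2] T [-0.01  0.11  0.02] w 0.9992577762531345 0.0 [ 0.29  0.32 -0.07  1.51  0.02  1.31 -2.37]
```

View pics/scene1.png

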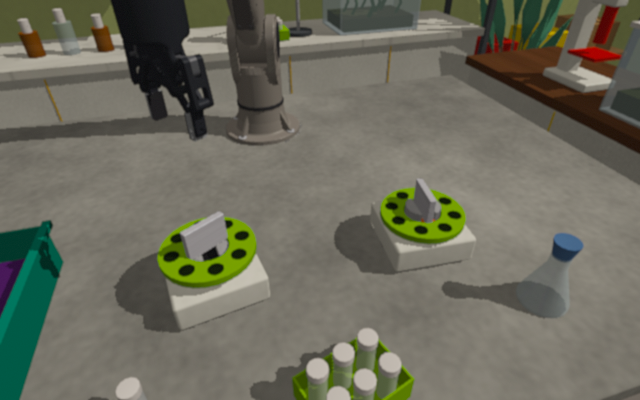

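The gripper hangs above the proud rotor: fingertips around (180,115), rotor at (208,250), as projection predicts. Descending with the jaws astride the bar.

```bash
python3 -m crank '[[0,-0.004,0.3,0,1],[-0.004,-0.007,0.6,0,1],[-0.004,-0.007,0.9,0,1],[-0.004,-0.007,1,0,1],[-0.004,-0.007,1,0,1]]' >/dev/null
python3 -m crank '[[0,0,0.15,0,1],[0,0,0.3,0,1],[0,0,0.42,0,1],[0,0,0.517,0,1],[0,0,0.517,0,1],[0,0,0.517,0,1]]'
python3 - <<'E'
from h import *
st()
c=camera('scene');cv2.imwrite('pics/scene2.png',cv2.resize(c['img'][130:310,90:330,::-1],(800,600),interpolation=cv2.INTER_CUBIC))
E
```

```text
t: 3.95
ee_pos: [597.9, -187.2, 117.9]
eef_rot: [[0.527, -0.85, 0.001], [-0.85, -0.527, -0.0], [0.001, -0.001, -1.0]]
wrist_force: [0.8, 0.0, 1.0]
gripper_width: 0.998
grasp_force: 0.0
3.95 [ 597.9 -187.2  117.9] xdir -58.16 z [ 0.001 -0.    -1.   ] shift/120 [-0.004  0.007 -0.   ] F [0.8 0.  1. ] T [ 0.07 -0.05  0.01] w 0.9977427109132961 0.0 [ 0.29  0.47 -0.08  1.72  0.04  0.96 -2.39]
```

View pics/scene2.png

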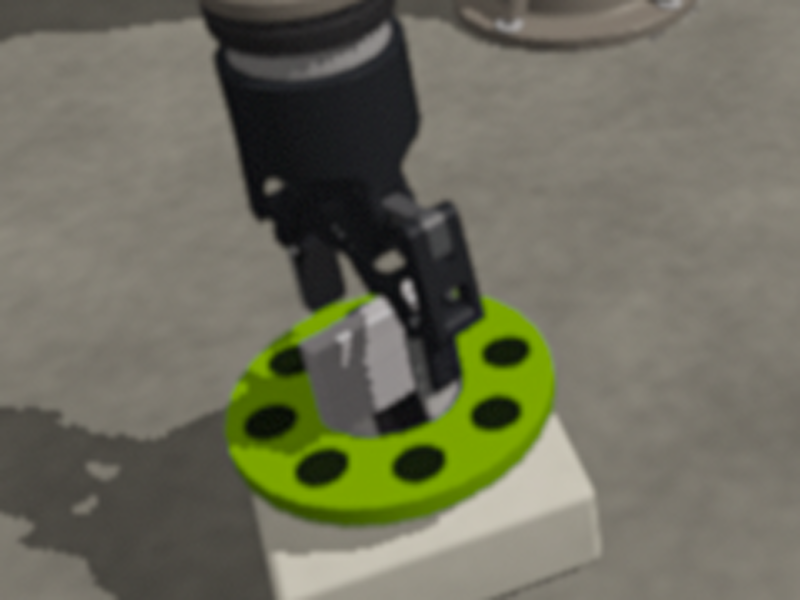

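The fingers stand on either side of the bar, at (320,280) and (445,330) in the crop, with the bar near (355,365) between them. Closing.

```bash
python3 -m crank '[[0,0,0,0,0],[0,0,0,0,0],[0,0,0,0,0],[0,0,0,0,0],[0,0,0,0,0],[0,0,0,0,0],[0,0,0,0,0],[0,0,0,0,0]]' >/dev/null
python3 - <<'E'
from h import *
st()
E
```

```text
4.8 [ 597.8 -187.   117.5] xdir -58.17 z [ 0.001 -0.    -1.   ] shift/120 [-0.001  0.007 -0.   ] F [-0.1 -1.1  1.3] T [ 0.1  -0.12 -0.04] w 0.13607127387073592 58.9107209444046 [ 0.29  0.47 -0.08  1.72  0.04  0.96 -2.39]
```

The bar is gripped (12 mm opening, 59 N) with negligible side force. Turning the first part slowly.

```bash
python3 -m crank '[[0,0,0,-0.05,0],[0,0,0,-0.1,0],[0,0,0,-0.15,0],[0,0,0,-0.2,0],[0,0,0,-0.25,0],[0,0,0,-0.3,0],[0,0,0,-0.3,0],[0,0,0,-0.3,0]]'
python3 - <<'E'
from h import *
st()
E
```

```text
t: 5.6
ee_pos: [597.4, -187.4, 117.5]
eef_rot: [[0.855, -0.519, 0.0], [-0.519, -0.855, -0.0], [0.0, 0.0, -1.0]]
wrist_force: [-0.2, -0.8, 1.9]
gripper_width: 0.129
grasp_force: 59.1
5.6 [ 597.4 -187.4  117.5] xdir -31.26 z [ 0. -0. -1.] shift/120 [-0.003  0.001 -0.   ] F [-0.2 -0.8  1.9] T [-0.07 -0.01 -0.03] w 0.12914798761325713 59.05451238155365 [ 0.37  0.47 -0.18  1.72  0.1   0.96 -1.96]
```

```bash
python3 -m crank '[[0,0,0,-0.05,0],[0,0,0,-0.1,0],[0,0,0,-0.15,0],[0,0,0,-0.2,0],[0,0,0,-0.25,0],[0,0,0,-0.3,0],[0,0,0,-0.35,0],[0,0,0,-0.4,0],[0,0,0,-0.45,0],[0,0,0,-0.45,0],[0,0,0,-0.45,0]]'
python3 - <<'E'
from h import *
st()
c=camera('scene');cv2.imwrite('pics/scene3.png',cv2.resize(c['img'][130:310,90:330,::-1],(800,600),interpolation=cv2.INTER_CUBIC))
E
```

```text
t: 6.7
ee_pos: [596.6, -187.0, 116.3]
eef_rot: [[0.987, 0.16, -0.002], [0.16, -0.987, 0.0], [-0.002, -0.001, -1.0]]
wrist_force: [-0.6, -0.2, -2.6]
gripper_width: 0.136
grasp_force: 58.3
6.7 [ 596.6 -187.   116.3] xdir 9.19 z [-0.002  0.    -1.   ] shift/120 [ 0.003  0.003 -0.   ] F [-0.6 -0.2 -2.6] T [-0.04  0.04  0.01] w 0.13571315226508024 58.33618998527527 [ 0.48  0.48 -0.33  1.71  0.18  0.98 -1.33]
```

View pics/scene3.png

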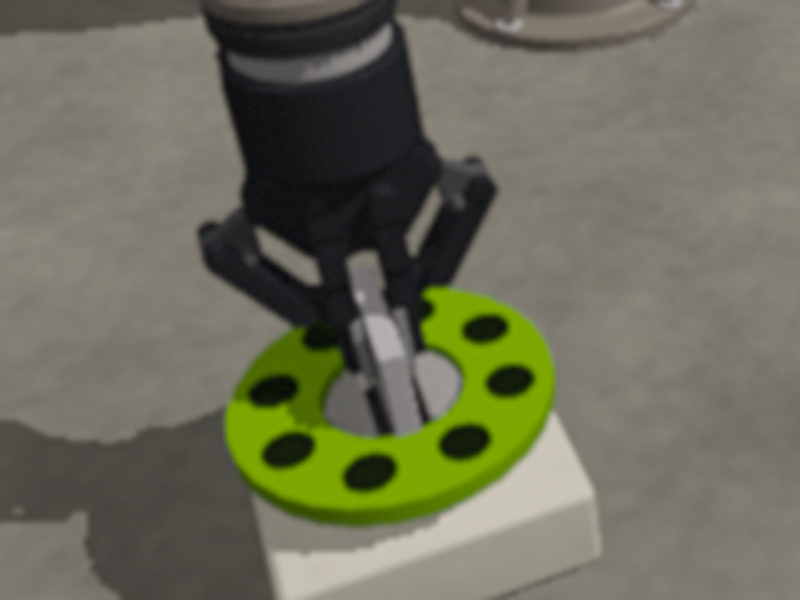

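The bar at (390,370) now lies over the dark slot, centred between its sides, and the wrist carries the rotor's weight (Fz −2.6). Releasing.

```bash
python3 -m crank '[[0,0,0,0,1],[0,0,0,0,1],[0,0,0,0,1],[0,0,0,0,1],[0,0,0,0,1],[0,0,0,0,1],[0,0,0,0,1],[0,0,0,0,1]]'
python3 -m crank '[[0,0,-0.15,0,1],[0,0,-0.4,0,1],[0,0,-0.7,0,1],[0,0,-1,0,1],[0,0,-1,0,1]]'
python3 - <<'E'
from h import *
st()
c=camera('scene');cv2.imwrite('pics/scene4.png',cv2.resize(c['img'][130:310,90:330,::-1],(800,600),interpolation=cv2.INTER_CUBIC))
E
```

```text
t: 7.55
ee_pos: [597.4, -187.1, 117.2]
eef_rot: [[0.987, 0.162, -0.0], [0.162, -0.987, -0.0], [-0.0, 0.0, -1.0]]
wrist_force: [0.2, -1.7, -0.2]
gripper_width: 1.003
grasp_force: 0.0
t: 8.05
ee_pos: [600.8, -187.6, 243.5]
eef_rot: [[0.987, 0.162, 0.011], [0.162, -0.987, -0.003], [0.01, 0.005, -1.0]]
wrist_force: [0.5, -0.1, 0.6]
gripper_width: 1.0
grasp_force: 0.0
8.05 [ 600.8 -187.6  243.5] xdir 9.32 z [ 0.011 -0.003 -1.   ] shift/120 [-0.031 -0.008 -0.   ] F [ 0.5 -0.1  0.6] T [-0.01 -0.02 -0.01] w 1.0000723519703978 0.0 [ 0.5   0.37 -0.35  1.58  0.13  1.2  -1.28]
```

View pics/scene4.png

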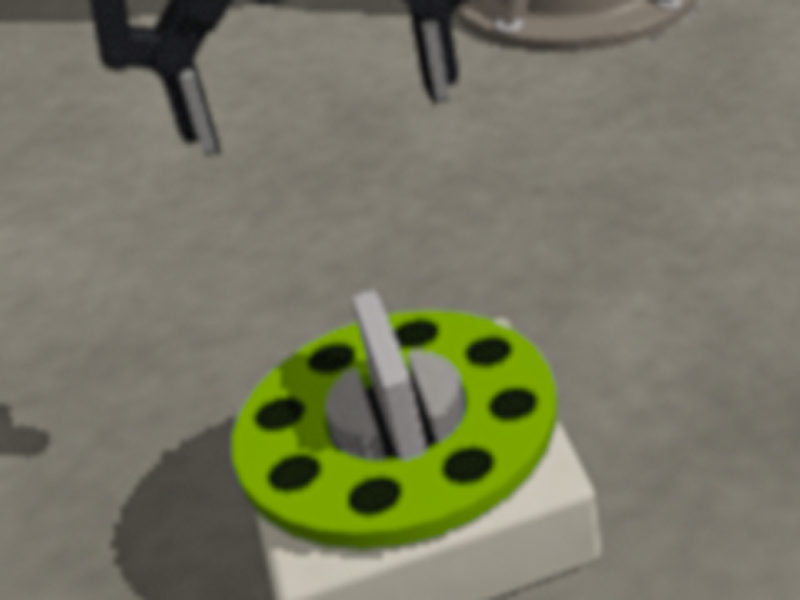

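The shaft top now stands proud through the bore, with the bar sitting in the slot at (390,390). The ring has moved down about 20 crop pixels. I'll check that drop numerically.

```bash
python3 -m crank '[[0,0,0,0,1],[0,0,0,0,1],[0,0,0,0,1]]' >/dev/null; python3 - <<'E'
from h import *
s=dict(np.load('scene0.npz'));c=camera('scene');b=(150,205,265,300)
print(green(s,b)[0],green(c,b)[0],green(s,(375,180,475,250))[0],green(c,(375,180,475,250))[0])
def pr(p):
    q=s['camera_matrix']@np.linalg.solve(s['pose'],[*p,1])[:3];return q[:2]/q[2]
print('expected for 16mm',pr((597,-187,80))-pr((597,-187,96)));st()
E
```

```text
(206.631591796875, 251.43898010253906) (208.0964813232422, 258.2200622558594) (422.2385559082031, 214.87889099121094) (422.2296142578125, 214.88246154785156)
expected for 16mm [1.68684619 7.22957586]
8.45 [ 596.8 -187.   235.9] xdir 9.33 z [-0.002  0.001 -1.   ] shift/120 [ 0.002  0.003 -0.   ] F [-0.2 -0.1  0.3] T [ 0.03 -0.02 -0.  ] w 1.001032666704444 0.0 [ 0.5   0.37 -0.35  1.59  0.13  1.2  -1.28]
```

The ring dropped 6.8 px against 7.2 px expected, so it is home, and the other rotor has not moved. Handing in.

```bash
python3 -c "
from cell import manip
print(manip.finish_job())"
```

```text
the job is handed in; nothing more can be done
None
```

I turned the proud rotor about 67° until its bar dropped into the slot, and it now sits home by the camera check (about 15 of the 16 mm drop measured, within image error); the other rotor did not move, the gripper is clear, and the job was handed in at about 8.5 s.

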